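# Clamp the sensor board and hold the lens unit hovering over it

### The arm

A 6-joint arm with a two-finger parallel gripper is mounted at the origin on the work surface. World frame = base frame: x ahead of the robot, y to its left, z up, the work surface at z = 0. Lengths are in m, angles in rad, forces in N, time in s.
With the tool pointing down it reaches from about 0.25 to 0.85 m from the base axis. Payload 12.5 kg.
Tool frame: the origin (TCP) lies at the very end of the fingers, on their centre line; the grasp point (between the pads) lies 19 mm behind it; z points along the fingers, y is the direction in which the jaws open and shut (so a half turn about z gives the same grasp; the last joint's range is limited). The gripper opens to 93 mm and grips with 3 to 60 N. Pads are 15 mm wide; open, the fingers measure 128 mm over their backs; the gripper's body (75 mm by 188 mm) begins 65 mm behind the grasp point.
Start: joints at [1.211, 0.351, 1.652, -0, 1.139, -0.085], TCP at [0.149, 0.529, 0.219] pointing down, gripper open.
Joint ranges: [-2.75, 2.75], [-0.79, 2.1], [0.01, 2.65], [-1.57, 4.71], [0.07, 3.14], [-2.87, 2.87]. Speed limits (rad/s): [2.22, 2.22, 2.79, 3.14, 3.14, 3.14].

### API

Orientations are given as a unit quaternion [w, x, y, z].
In Python, from cell import r gives the robot as it stands.
- The arm moves only by the shell command python3 -m crank 'ROWS' [OPENING] [FORCE]. ROWS is text: rows parted by semicolons, each of 6 numbers parted by spaces: the shift along the world's x, y, z in m, then the turn, a rotation vector about the world's x, y, z in degrees. In form: tx ty tz ax ay az; .... A call has 1 to 5 rows; each row shifts and turns the commanded pose from where the row before left it; what a row does not reach is not made up. A row lasts 1/8 s, in which the tool goes at most 62.5 mm and 10.7 degrees, less where a joint would pass 70% of its speed; a pose out of reach is approached as far as the arm can. A call is refused whole if a number of a shift passes 0.0625 or a number of a turn 10.7, either way. A call with a gripper value outside its range is refused whole. OPENING is the opening, from 0 (shut) to 1 (fully open), set as the call begins (- or left out, the last holds). The fingers move at their own pace and stop on an object; FORCE is the grip in N (left out, the last holds). Time passes only in rows, so rows that do not move let the fingers close. It gives the time, the measured TCP pose, the force and the opening at its end, in the units of the state.
- r.state(): the state, without advancing time (a new reading comes with each control period).
- r.grab_frame(name): name is "scene" or "top"; returns a dict with "img" (480x640x3 uint8, blue, green, red), "depth" (480x640 float32, m along the optical axis (not along the pixel's ray), 0 where there is no reading), "vfov" (degrees; the focal length in pixels is half the picture's height over the tangent of half this angle, whatever the lens; pixels are square), "cx", "cy" (the principal point, pixels), "extrinsics" (4x4, takes a point from world to camera coordinates). Camera axes: x right, y down, z forward; pixel columns grow to the right and rows downward; lengths in m; the calibration is good to about 2 mm. A picture is of the moment at which its call begins.
- r.sign_off(): hands the job in, once; it reports no verdict.
The state is a dict: "clock": time; "q": joint angles; "joint_vel": joint speeds; "joint_torque": joint torques, N m; "ee_pos": TCP position; "orientation": TCP orientation; "wrist_force": force on the tool from outside, world axes, zero at the start; "torque": the same for the moment, N m; "grip_width": finger opening in m.
Only numpy, scipy, OpenCV 4.12 (cv2) and the standard library are available. Lean on these libraries where they do the work, as an engineer would, in place of code of your own. Each camera call takes 0.05 s, during which the arm holds its last target. There are 200 camera calls.

### The job

First press the raised red-handled hold-down arm of the black fixture down until it snaps over and stays down by itself. Then lift the lens unit out of the blue tray, carry it across without it striking the divider, the fixture or anything else, and finish still holding it level, hovering about 10 mm above the white sensor seat, centred over it and with its long side along the seat's long side, not touching the fixture. Do not let go of it, and leave the jar, the dropper bottle and the reel where they are.

Things in the scene. Friction and masses are not known exactly. Their poses are not given: they have to be found in the camera images.
- fixture: fixed black base plate 220 (x) x 190 (y) x 12 mm with a grid of small holes, on the bench; origin at the centre of its underside. In its frame: green sensor board 80 x 64 mm (long in x) at x 0, y +40 mm, top 34 mm above the bench; hold-down arm along y -60 mm, hinged between two 56 mm high steel cheeks at x +75 to +101 mm; under the arm a 30 mm high rubber stop at x -40 mm
- seat (a point): centre of the top face of the white sensor seat, a flat block 56 x 40 mm (56 mm along x) rising 4 mm above the green board, with a dark 28 x 22 mm sensor in its middle; the top is 38 mm above the bench. Same axes as the fixture
- clamp (a joint): angle of the hold-down arm, rad: 0 = raised (29 degrees above level), 0.5 = down, level, at its stop. An over-centre spring pushes it up until about 0.375; beyond, it pulls it down and holds it at 0.5. Pressing the red grip takes 10 to 18 N. The arm runs from its hinge to the fixture's -x side, ending in a red round grip 22 mm thick, 106 to 162 mm from the hinge axis
- clamp_grip (a point): point on the upper surface of the red grip, in the middle of its width, 130 mm from the hinge axis along the arm; it moves with the arm. 114 mm above the bench when raised, 53 mm when latched down
- clamp_hinge (a point): point on the hinge axis of the hold-down arm, mid-width of the 16 mm wide arm, 42 mm above the bench, fixed to the fixture, same axes; the axis runs along y. 51 mm from the hinge a side finger on the arm reaches 66 mm to +y and comes to rest on the edge of the green board, just beside the seat
- tray: fixed shallow blue tray 240 (x) x 180 (y) mm, 12 mm high with 4 mm walls and a 4 mm floor; origin at the centre of its underside. The tray and the fixture stand on opposite sides of the divider, either way round
- lens: loose lens unit, 85 to 170 g, 50 mm high, standing in the tray: aluminium flange 56 (x) x 40 (y) x 5 mm at the bottom, black block 32 x 32 mm from 5 to 40 mm height (grip it by opposite faces of this block), round dark barrel 27 mm in diameter from 40 to 50 mm, glass on top. Origin at the centre of the flange's underside, z up. Half a turn makes no difference
- divider: fixed aluminium profile wall between the two work places, 360 (x) x 36 (y) x 80 mm high; origin at the centre of its underside
- jar: bystander: small closed jar with white cap, 38 mm diameter, 45 mm high, standing in the tray; origin at the centre of its underside
- dropper: bystander: amber bottle with black cap, 32 mm diameter, 65 mm high, standing in the tray; origin at the centre of its underside
- reel: bystander: white component reel lying flat on the bench beyond the divider, 80 mm diameter, 14 mm thick, 24 mm hole; origin at the centre of its underside
Things that resemble listed ones, but are neither listed nor needed, are in the scene too. Of the things like the lens, leave any that is turquoise; of the rest the smaller one is meant.

How it is judged:
By the outcome, as a careful person would: the job done as asked, in the order asked, and still so for the second after the job is handed in, while the arm keeps its last pose, push and grip.
It also fails if it takes over 51 s, if anything falls off the work surface, if the arm or the gripper's body presses on something with over 40 N, if the wrist force passes 120 N, or if a joint passes its speed limit or range.

## Working session

There is one attempt and no reset: what is moved stays moved. The work goes in short steps, Python scripts to look and compute and a shell command to move; the robot and the scene stay as the last step left them, time stands still between calls to the robot, and variables do not carry over. Pictures are saved under pics/ and viewed, about 8 in all and at most 12, crops included, and the job is handed in when it is done.

```bash
mkdir -p pics; cat > h.py <<'E'
import numpy as np,cv2
from cell import r
def grab(n):
    f=r.grab_frame(n); f['f']=240/np.tan(np.radians(f['vfov'])/2); return f
def onplane(f,u,v,z):
    E=np.array(f['extrinsics']);R,t=E[:3,:3],E[:3,3]
    d=R.T@np.array([(u-f['cx'])/f['f'],(v-f['cy'])/f['f'],1]);o=-R.T@t
    return o+d*(z-o[2])/d[2]
def cloud(f):
    E=np.array(f['extrinsics']);R,t=E[:3,:3],E[:3,3]
    v,u=np.mgrid[:480,:640];D=f['depth']
    P=np.stack([(u-f['cx'])/f['f']*D,(v-f['cy'])/f['f']*D,D],-1)
    return (P-t)@R
def proj(f,p):
    E=np.array(f['extrinsics']);c=E[:3,:3]@np.array(p)+E[:3,3]
    return c[0]/c[2]*f['f']+f['cx'],c[1]/c[2]*f['f']+f['cy']
E
python3 - <<'E'
from h import *
import pickle
for n in('scene','top'):
    f=grab(n);cv2.imwrite(f'pics/{n}0.png',f['img']);pickle.dump(f,open(n+'0.pkl','wb'))
    E=np.array(f['extrinsics']);print(n,f['f'],f['cx'],f['cy'],-E[:3,:3].T@E[:3,3],E[2,:3])
print(r.state())
E
```

```text
scene 515.9742656437157 313.2869649552311 237.49956625330287 [1.29470698 0.4214782  0.61285027] [-0.74671445 -0.43668716 -0.5017189 ]
top 541.5721462184025 313.5401057350467 240.99498853898618 [ 0.45707347 -0.01559655  1.09835671] [ 0.10807681  0.0024649  -0.99413949]
{'clock': 0.1, 'q': array([ 1.21138310e+00,  3.51141140e-01,  1.65234124e+00, -1.69755588e-06,
        1.13906396e+00, -8.46287806e-02]), 'joint_vel': array([-3.57263503e-04, -9.26674035e-05, -1.78535489e-03, -6.52915828e-04,
        1.76115859e-03, -4.12102822e-04]), 'joint_torque': array([-5.16655928e-04, -4.98029745e+01, -2.85701501e+01,  6.99805166e-02,
        2.39405909e-02, -4.33757759e-05]), 'ee_pos': array([0.14912519, 0.52909562, 0.21818499]), 'orientation': array([-1.04250465e-04,  1.36960013e-01,  9.90576462e-01, -4.65311623e-04]), 'wrist_force': array([ 0.19020538, -0.12332699, -0.60443185]), 'torque': array([-0.04722189, -0.04110162, -0.00595346]), 'grip_width': 0.09285451180429317}
```

View pics/top0.png

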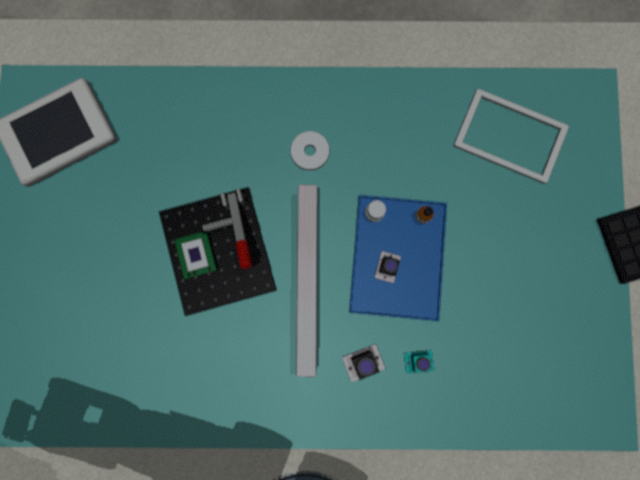

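View pics/scene0.png

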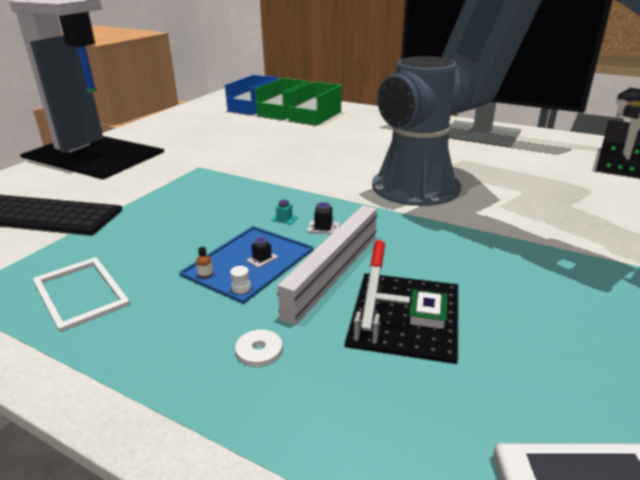

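The top view shows the lens in the tray at (389,266), a larger black one on the bench at (365,364) and a turquoise one at (420,362). The one in the tray is the one meant: it isn't turquoise and it is the smaller of the other two. The fixture is at (217,250), with its red grip at (244,255) and its hinge at (232,198). The divider is at x≈308.

```bash
cat > m.py <<'E'
from h import *
import pickle
def rect(m,f,z,name):
    cs,_=cv2.findContours(m.astype(np.uint8),cv2.RETR_EXTERNAL,cv2.CHAIN_APPROX_NONE)
    c=max(cs,key=cv2.contourArea).reshape(-1,2)
    w=np.array([onplane(f,u,v,z)[:2] for u,v in c],np.float32)*1000
    (x,y),s,a=cv2.minAreaRect(w); print(name,'xy',round(x,1),round(y,1),'size',np.round(s,1),'ang',round(a,1),'px',c.mean(0).round())
def box(m,u0,u1,v0,v1):
    o=np.zeros_like(m);o[v0:v1,u0:u1]=m[v0:v1,u0:u1];return o
E
python3 - <<'E'
from m import *
f=pickle.load(open('top0.pkl','rb'));img=f['img'];h=cv2.cvtColor(img,cv2.COLOR_BGR2HSV).astype(int);H,S,V=h[...,0],h[...,1],h[...,2]
P=cloud(f)
rect(box((S<60)&(V>130),180,212,235,275),f,.038,'seat')
rect(box((H>40)&(H<85)&(S>90)&(V<150),170,222,225,285)|box((S<60)&(V>130),180,212,235,275),f,.034,'board')
rect(box(V<75,155,280,185,318),f,.012,'plate')
rect(box(((H<8)|(H>172))&(S>150),225,265,230,280),f,.11,'red')
rect(box((S<90)&(V>110),372,405,248,286),f,.005,'flange')
rect(box(V<85,372,405,248,286),f,.04,'block')
rect(box((S>150)&(H>100)&(H<125),345,450,190,325),f,.012,'tray')
rect(box((S<60)&(V>90),290,325,180,380),f,.08,'divider')
for n,(u,v) in dict(lens=(389,265),seat=(187,262),grip=(245,257),bench=(330,300),div=(308,280),jar=(376,209),drop=(427,213)).items(): print(n,(P[v,u]*1000).round())
a=cv2.resize(img[185:320,155:290],None,fx=3.5,fy=3.5,interpolation=cv2.INTER_CUBIC)
b=cv2.resize(img[190:325,345:450],None,fx=3,fy=3.5,interpolation=cv2.INTER_CUBIC)
b=cv2.resize(img[240:390,340:445],None,fx=3,fy=3.15,interpolation=cv2.INTER_CUBIC)
hh=min(a.shape[0],b.shape[0]);cv2.imwrite('pics/crop1.png',np.hstack([a[:hh],b[:hh]]))
E
```

```text
seat xy 544.3 221.1 size [53.4 37.9] ang 15.8 px [194. 255.]
board xy 545.0 220.8 size [85. 73.] ang 16.7 px [195. 254.]
plate xy 555.4 181.6 size [219.1 189.8] ang 15.9 px [218. 246.]
red xy 539.1 114.6 size [53.8 25.1] ang 12.4 px [244. 254.]
flange xy 503.7 -156.0 size [41.8 14.1] ang 71.9 px [384. 277.]
block xy 525.5 -160.5 size [34.5 37.2] ang 75.5 px [389. 266.]
tray xy 544.6 -183.4 size [179.1 237.8] ang 85.0 px [398. 257.]
divider xy 497.5 -0.1 size [360.   38.1] ang 0.1 px [306. 280.]
lens [ 525. -159.   57.]
seat [529. 236.  36.]
grip [533. 110. 123.]
bench [457. -47.  -0.]
div [494.  -3.  80.]
jar [ 635. -135.   49.]
drop [ 625. -231.   68.]
```

View pics/crop1.png

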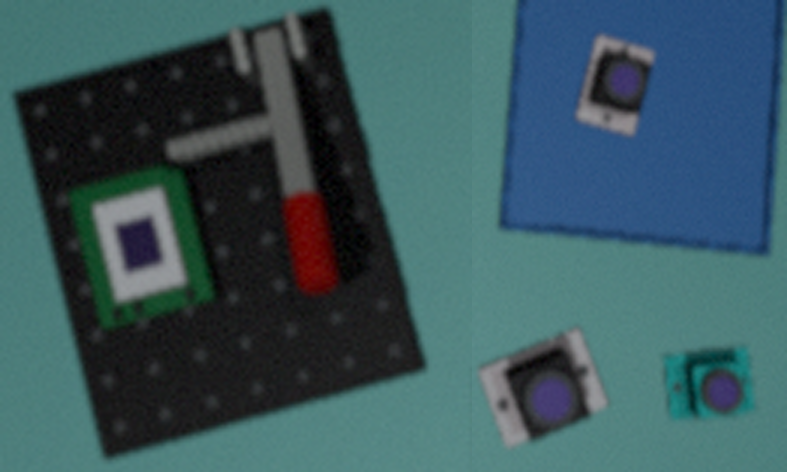

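The enlarged crop confirms the lens: of the black ones, the unit in the tray is smaller than the one on the bench, and the third is turquoise. Fixture: yaw about 15.9°, centre (555,182) mm, seat (544,221), grip about (552,118), 114 high. These agree with the given sizes. I'll close the gripper and move above the grip.

```bash
python3 -m crank '0.04 -0.041 0 0 0 0;0.04 -0.041 0 0 0 0;0.04 -0.041 0 0 0 0;0.04 -0.041 0 0 0 0;0.04 -0.041 0 0 0 0' 0 20; python3 -m crank '0.04 -0.041 0 0 0 0;0.04 -0.041 0 0 0 0;0.04 -0.041 0 0 0 0;0.04 -0.041 0 0 0 0;0.042 -0.041 0 0 0 0'; python3 -m crank '0 0 -0.04 0 0 0;0 0 -0.03 0 0 0;0 0 0 0 0 0;0 0 0 0 0 0'
python3 - <<'E'
from h import *
for n in('scene',):
    f=grab(n);a=f['img'];print(proj(f,[.552,.118,.114]),proj(f,r.state()['ee_pos']))
    cv2.imwrite('pics/press1.png',cv2.resize(a[170:370,300:500],None,fx=3,fy=3))
E
```

```text
clock: 0.72
ee_pos: [0.3502, 0.3228, 0.2186]
orientation: [-0.0, 0.137, 0.991, -0.0]
wrist_force: [0.2, 0.3, 0.3]
grip_width: 0.0473
clock: 1.35
ee_pos: [0.5522, 0.1178, 0.2185]
orientation: [-0.0, 0.137, 0.991, -0.0]
wrist_force: [-0.5, 0.3, -0.2]
grip_width: 0.0014
clock: 1.85
ee_pos: [0.5517, 0.1196, 0.1498]
orientation: [0.001, 0.137, 0.991, 0.0]
wrist_force: [0.0, -0.0, -0.0]
grip_width: 0.0004
(np.float64(375.85938588002057), np.float64(254.25873970808647)) (np.float64(377.5505260347866), np.float64(237.26271893699086))
```

View pics/press1.png

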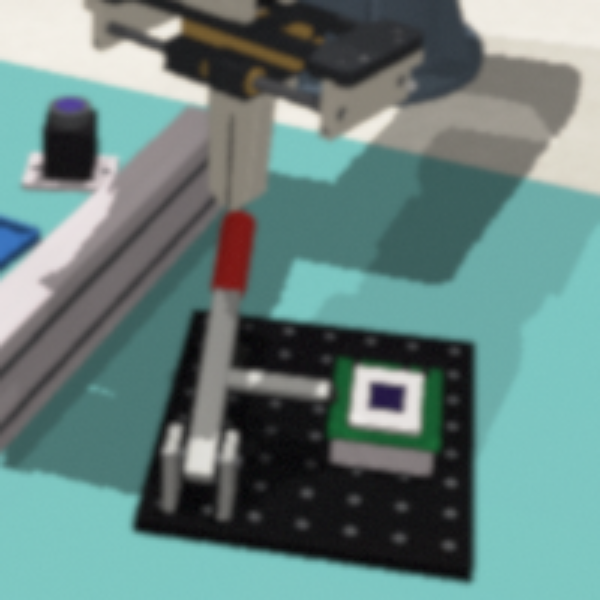

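The closed fingertips, crop (237,205), sit over the red grip, crop (235,250). I'll press down along the grip's arc.

```bash
python3 -m crank '0 -0.001 -0.015 0 0 0;0 0 -0.012 0 0 0;0 0 -0.009 0 0 0;-0.001 0 -0.006 0 0 0;-0.002 0 -0.006 0 0 0'; python3 -m crank '-0.003 -0.001 -0.008 0 0 0;-0.003 -0.001 -0.008 0 0 0;-0.003 -0.001 -0.008 0 0 0;-0.002 -0.001 -0.008 0 0 0'
```

```text
clock: 2.52
ee_pos: [0.5485, 0.1182, 0.1008]
orientation: [0.0, 0.137, 0.991, -0.0]
wrist_force: [-1.7, -0.8, 8.8]
grip_width: 0.0002
clock: 3.02
ee_pos: [0.5368, 0.1143, 0.0678]
orientation: [-0.0, 0.137, 0.991, -0.0]
wrist_force: [-0.4, 0.6, -0.1]
grip_width: 0.0007
```

```bash
python3 -m crank '-0.002 -0.001 -0.006 0 0 0;-0.002 0 -0.005 0 0 0;0 0 -0.002 0 0 0;0 0 0 0 0 0';python3 -m crank '0 0 0.04 0 0 0;0 0 0.06 0 0 0;0 0 0.04 0 0 0;0 0 0 0 0 0'
python3 - <<'E'
from h import *
f=grab('scene');a=f['img']
print(proj(f,[.5314,.1124,.053]))
cv2.imwrite('pics/press2.png',cv2.resize(a[170:370,300:500],None,fx=3,fy=3))
E
```

```text
clock: 3.52
ee_pos: [0.5333, 0.1134, 0.0556]
orientation: [0.0, 0.137, 0.991, 0.0]
wrist_force: [-0.5, -0.1, -0.7]
grip_width: 0.0002
clock: 4.03
ee_pos: [0.5347, 0.1136, 0.1989]
orientation: [0.003, 0.137, 0.991, 0.001]
wrist_force: [-0.2, 0.6, -0.4]
grip_width: 0.0007
(np.float64(376.1961898746197), np.float64(275.57010574015334))
```

View pics/press2.png

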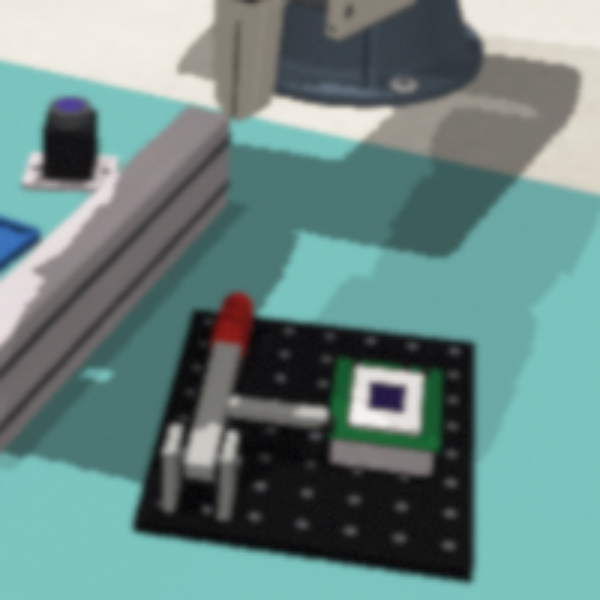

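The clamp is latched: the grip is level at crop (235,315), close to the predicted (228,317), and stayed down after release. Next I'll go over the lens and refine its pose from both views in the meantime.

```bash
python3 -m crank '-0.002 -0.05 0 0 0 0;-0.002 -0.055 0 0 0 0;-0.002 -0.055 0 0 0 0;-0.002 -0.055 0 0 0 0;-0.001 -0.045 0 0 0 0' 0.85 30
python3 - <<'E'
from m import *
for n,bx in(('top',(372,405,248,286)),('scene',(235,285,230,275))):
    f=pickle.load(open(n+'0.pkl','rb'));h=cv2.cvtColor(f['img'],cv2.COLOR_BGR2HSV).astype(int);H,S,V=h[...,0],h[...,1],h[...,2]
    g=box((H>110)&(H<140)&(S>60)&(V>60)&(S<215),*bx)
    if n=='top': g=g&(V<130)
    nn,l,st,ce=cv2.connectedComponentsWithStats(g.astype(np.uint8))
    for i in range(1,nn):
        if st[i,4]>8: print(n,'glass',st[i],ce[i].round(1),(onplane(f,*ce[i],.054)*1000).round(1))
    rect(box((S<90)&(V>110),*bx),f,.009,n+' flange')
    # everything that is not tray blue = lens silhouette
    rect(box(~((S>140)&(H>100)&(H<125)),*bx),f,.009,n+' silhouette')
    u0,u1,v0,v1=bx;cv2.imwrite(f'pics/l_{n}.png',cv2.resize(f['img'][v0-8:v1+8,u0-8:u1+8],None,fx=9,fy=9,interpolation=cv2.INTER_CUBIC))
a=cv2.imread('pics/l_top.png');b=cv2.imread('pics/l_scene.png');b=cv2.resize(b,(500,a.shape[0]*0+480));a=cv2.resize(a,None,fx=480/a.shape[0],fy=480/a.shape[0]);o=np.hstack([a,b])[:,:800]
cv2.imwrite('pics/lens.png',o);print(o.shape)
E
```

```text
clock: 4.7
ee_pos: [0.5233, -0.1485, 0.1941]
orientation: [-0.001, 0.137, 0.991, 0.0]
wrist_force: [0.1, -0.3, -0.2]
grip_width: 0.0457
top glass [386 260  10  11  88] [390.5 265.1] [ 524.8 -161.9   54. ]
top flange xy 503.5 -155.5 size [41.7 14. ] ang 71.9 px [384. 277.]
top silhouette xy 524.7 -161.6 size [44.2 61.1] ang 74.3 px [387. 267.]
scene glass [255 237  11   7  49] [259.9 239.5] [ 524.1 -162.5   54. ]
scene flange xy 526.6 -158.7 size [45.6 62. ] ang 73.4 px [262. 260.]
scene silhouette xy 501.1 -169.8 size [127.1  68.5] ang 22.9 px [261. 253.]
(480, 800, 3)
```

View pics/lens.png

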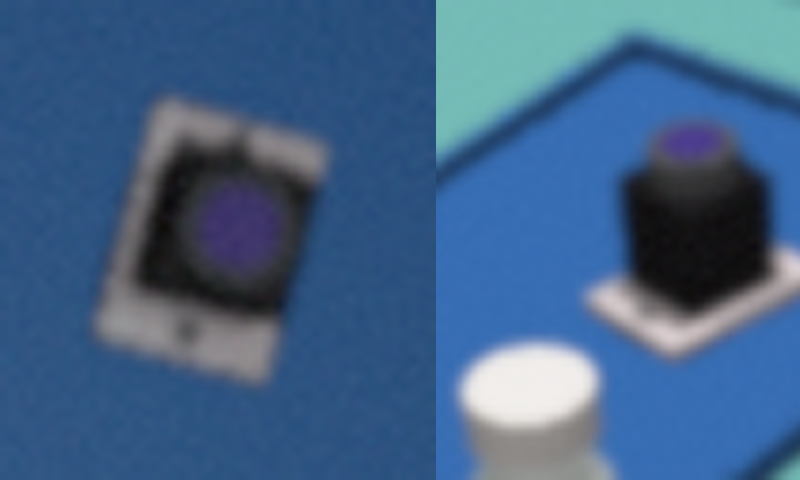

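The left half shows the lens from above with its glass at crop (238,228) and its long side about 16° off +x. Both views put the centre at (524.5,-162) mm. The jaws are already along its short side (74.3° against 74.0°), so I can descend straight down.

```bash
python3 -m crank '0.001 -0.013 0 0 0 0;0 0 -0.04 0 0 0;0 0 -0.04 0 0 0;0 0 -0.035 0 0 0;0 0 0 0 0 0'; python3 -m crank '0 0 0 0 0 0;0 0 0 0 0 0'
```

```text
clock: 5.32
ee_pos: [0.5235, -0.1582, 0.078]
orientation: [-0.003, 0.137, 0.991, 0.001]
wrist_force: [-0.4, 0.9, -0.4]
grip_width: 0.0786
clock: 5.58
ee_pos: [0.526, -0.1597, 0.082]
orientation: [0.001, 0.137, 0.991, -0.0]
wrist_force: [-0.5, -0.1, -0.5]
grip_width: 0.079
```

```bash
python3 -m crank '-0.0015 -0.002 -0.025 0 0 0;0 0 -0.02 0 0 0;0 0 -0.014 0 0 0;0 0 0 0 0 0;0 0 0 0 0 0'
```

```text
clock: 6.2
ee_pos: [0.5242, -0.1618, 0.0225]
orientation: [0.001, 0.137, 0.991, -0.0]
wrist_force: [-0.2, 0.3, 1.0]
grip_width: 0.0789
```

```bash
python3 -m crank '0 0 -0.008 0 0 0;0 0 0 0 0 0;0 0 0 0 0 0'; python3 -m crank '0 0 0 0 0 0;0 0 0 0 0 0;0 0 0 0 0 0;0 0 0 0 0 0;0 0 0 0 0 0' 0 30;python3 -m crank '0 0 0 0 0 0;0 0 0 0 0 0;0 0 0 0 0 0'
```

```text
clock: 6.58
ee_pos: [0.5237, -0.1616, 0.0137]
orientation: [-0.0, 0.137, 0.991, -0.0]
wrist_force: [-0.6, 0.3, -1.0]
grip_width: 0.079
clock: 7.2
ee_pos: [0.5237, -0.1616, 0.0136]
orientation: [-0.0, 0.137, 0.991, 0.0]
wrist_force: [0.5, -0.4, 0.5]
grip_width: 0.0333
clock: 7.58
ee_pos: [0.5237, -0.1616, 0.0136]
orientation: [0.0, 0.137, 0.991, 0.0]
wrist_force: [0.5, -0.2, 0.1]
grip_width: 0.0319
```

```bash
python3 -m crank '0 0 0.01 0 0 0;0 0 0.03 0 0 0;0 0 0.04 0 0 0;0 0 0.04 0 0 0;0 0 0.03 0 0 0'; python3 -m crank '0 0.025 0 0 0 4;0.002 0.04 0 0 0 6;0.002 0.04 0 0 0 6;0.002 0.04 0 0 0 6;0.003 0.04 0 0 0 6'; python3 -m crank '0.003 0.04 0 0 0 3.6;0.003 0.04 0 0 0 0;0.003 0.04 0 0 0 0;0.002 0.04 0 0 0 0;0 0.025 0 0 0 0'; python3 -m crank '0 0.012 0 0 0 0;0 0 0 0 0 0;0 0 0 0 0 0;0 0 0 0 0 0'
python3 - <<'E'
from h import *
s=r.state();print(s['ee_pos'],s['orientation'],s['wrist_force'],s['grip_width'])
f=grab('scene');a=f['img'];p=s['ee_pos'];print(proj(f,p))
cv2.imwrite('pics/carry.png',cv2.resize(a[170:370,300:500],None,fx=3,fy=3))
E
```

```text
clock: 8.2
ee_pos: [0.5239, -0.1617, 0.166]
orientation: [0.001, 0.137, 0.991, -0.0]
wrist_force: [0.5, 0.9, -1.3]
grip_width: 0.032
clock: 8.82
ee_pos: [0.5326, 0.0246, 0.1643]
orientation: [0.0, -0.108, 0.994, -0.0]
wrist_force: [-0.6, -0.7, -0.8]
grip_width: 0.0316
clock: 9.45
ee_pos: [0.5435, 0.21, 0.1642]
orientation: [0.0, -0.138, 0.99, 0.0]
wrist_force: [0.4, -0.8, -0.9]
grip_width: 0.0317
clock: 9.95
ee_pos: [0.5438, 0.2195, 0.1637]
orientation: [-0.0, -0.137, 0.991, -0.0]
wrist_force: [-0.0, 0.8, -1.4]
grip_width: 0.0321
[0.54381229 0.2195329  0.16372036] [-2.38750997e-05 -1.37450584e-01  9.90508622e-01 -7.74081798e-05] [-0.03509981  0.78752927 -1.43034309] 0.032103185685644554
(np.float64(434.25920053373187), np.float64(241.95639764530185))
```

View pics/carry.png

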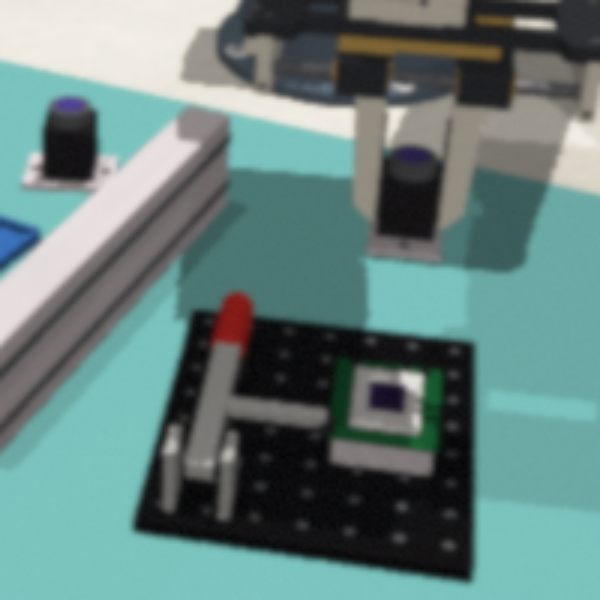

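The lens is held level at crop (408,200) with its flange at crop (405,245), over the seat at (388,395). The clamp is still down. I'll descend to an intermediate height and then measure lens against seat in the same view.

```bash
python3 -m crank '0 0 -0.03 0 0 0;0 0 -0.03 0 0 0;0 0 -0.02 0 0 0;0 0 -0.01 0 0 0;0 0 0 0 0 0';python3 -m crank '0 0 0 0 0 0;0 0 0 0 0 0'
python3 - <<'E'
from m import *
g=pickle.load(open('scene0.pkl','rb'));h=cv2.cvtColor(g['img'],cv2.COLOR_BGR2HSV).astype(int);H,S,V=h[...,0],h[...,1],h[...,2]
rect(box((S<50)&(V>150),412,446,290,318),g,.038,'seat(scene0)')
p=r.state()['ee_pos'];f=grab('scene');img=f['img']
h=cv2.cvtColor(img,cv2.COLOR_BGR2HSV).astype(int);H,S,V=h[...,0],h[...,1],h[...,2]
zb=p[2]-.0096
u,v=proj(f,[p[0],p[1],zb+.05]);print('exp glass px',u,v)
m=box((H>110)&(H<140)&(S>60)&(V>60),int(u)-12,int(u)+12,int(v)-10,int(v)+10)
n,l,st,ce=cv2.connectedComponentsWithStats(m.astype(np.uint8))
for i in range(1,n):
    if st[i,4]>15: print(st[i],ce[i].round(1),(onplane(f,*ce[i],zb+.05)*1000).round(1))
print('tcp',p)
cv2.imwrite('pics/hover1.png',cv2.resize(img[220:340,370:490],None,fx=5,fy=5,interpolation=cv2.INTER_CUBIC))
# predicted flange bottom corners & seat corners drawn off as numbers
c,s=np.cos(np.radians(15.8)),np.sin(np.radians(15.8))
for q,z in((p,zb),([.5443,.2208],.038)):
    print([tuple(((np.array(proj(f,[q[0]+c*a-s*b,q[1]+s*a+c*b,z]))-[370,220])*5).round()) for a,b in((.028,.02),(.028,-.02),(-.028,-.02),(-.028,.02))])
E
```

```text
clock: 10.62
ee_pos: [0.5436, 0.2201, 0.0734]
orientation: [-0.0, -0.138, 0.99, -0.0]
wrist_force: [0.2, -0.9, -1.2]
grip_width: 0.0317
clock: 10.88
ee_pos: [0.5441, 0.2205, 0.0744]
orientation: [0.001, -0.138, 0.99, 0.0]
wrist_force: [-0.2, -1.0, -1.5]
grip_width: 0.032
seat(scene0) xy 544.8 221.7 size [61.  41.9] ang 16.6 px [429. 303.]
exp glass px 431.96316215335906 266.3297192240337
[428 264  11   6  52] [432.8 266.7] [544.7 222.1 114.8]
tcp [0.54410687 0.22045868 0.07442563]
[(np.float64(351.0), np.float64(402.0)), (np.float64(234.0), np.float64(387.0)), (np.float64(245.0), np.float64(298.0)), (np.float64(356.0), np.float64(311.0))]
[(np.float64(344.0), np.float64(464.0)), (np.float64(229.0), np.float64(449.0)), (np.float64(240.0), np.float64(358.0)), (np.float64(349.0), np.float64(371.0))]
```

View pics/hover1.png

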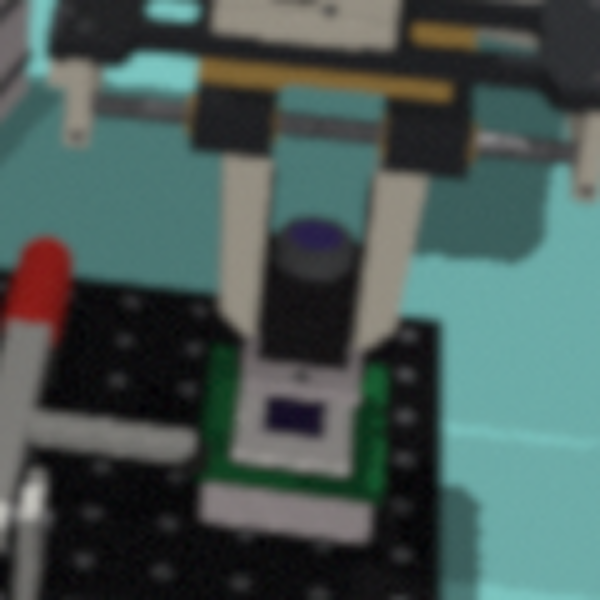

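The lens glass at crop (315,235) is over the seat, and the sensor at (295,415) is visible below the flange. Lens is at (544.7,222.1) and seat at (544.5,221.4), so they are within 1 mm. Next I'll lower to the final height, where TCP z ≈ 0.0576 puts the lens underside at 48 mm.

```bash
python3 -m crank '0 0 -0.007 0 0 0;0 0 -0.006 0 0 0;0 0 -0.0038 0 0 0;0 0 0 0 0 0;0 0 0 0 0 0'; python3 -m crank '0 0 0 0 0 0;0 0 0 0 0 0;0 0 0 0 0 0'
python3 - <<'E'
from m import *
s=r.state();p=s['ee_pos'];print(p,s['orientation'],s['wrist_force'],s['grip_width'])
f=grab('scene');img=f['img']
h=cv2.cvtColor(img,cv2.COLOR_BGR2HSV).astype(int);H,S,V=h[...,0],h[...,1],h[...,2]
zb=p[2]-.0096
u,v=proj(f,[p[0],p[1],zb+.05])
m=box((H>110)&(H<140)&(S>60)&(V>60),int(u)-12,int(u)+12,int(v)-10,int(v)+10)
n,l,st,ce=cv2.connectedComponentsWithStats(m.astype(np.uint8))
for i in range(1,n):
    if st[i,4]>15: print(st[i],ce[i].round(1),(onplane(f,*ce[i],zb+.05)*1000).round(1))
for q,z in((p,zb),([.5445,.2213],.038)):
  c,s=np.cos(np.radians(15.9)),np.sin(np.radians(15.9))
  print([tuple(((np.array(proj(f,[q[0]+c*a-s*b,q[1]+s*a+c*b,z]))-[350,220])*5).round().astype(int)) for a,b in((.028,.02),(.028,-.02))])
cv2.imwrite('pics/final.png',cv2.resize(img[220:340,350:490],None,fx=5,fy=5,interpolation=cv2.INTER_CUBIC))
E
```

```text
clock: 11.55
ee_pos: [0.5438, 0.2204, 0.0569]
orientation: [0.0, -0.138, 0.99, 0.0]
wrist_force: [-0.6, -0.1, -0.8]
grip_width: 0.0318
clock: 11.92
ee_pos: [0.5437, 0.2204, 0.0569]
orientation: [0.0, -0.138, 0.99, 0.0]
wrist_force: [-0.9, -0.1, -0.2]
grip_width: 0.0318
[0.54373909 0.22037631 0.05690074] [ 5.57724248e-05 -1.37932056e-01  9.90441692e-01  6.12046443e-06] [-0.91049481 -0.10048904 -0.18301338] 0.031778278170215155
[427 273  11   6  48] [432.  275.2] [544.8 222.4  97.3]
[(np.int64(446), np.int64(442)), (np.int64(330), np.int64(427))]
[(np.int64(445), np.int64(465)), (np.int64(330), np.int64(450))]
```

View pics/final.png

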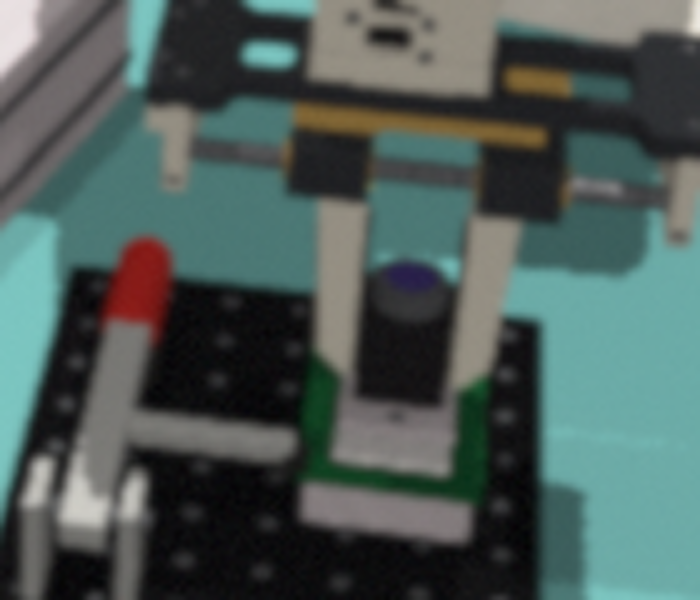

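The final view shows the flange, crop (335–455, 390–440), directly over the seat, with a gap and square to it. The side finger and clamp are clear. I'll raise it 0.7 mm to reach 10 mm and then hand in.

```bash
python3 -m crank '0.0003 0 0.0007 0 0 0;0 0 0 0 0 0;0 0 0 0 0 0;0 0 0 0 0 0'; python3 -c "
from cell import r
print(r.sign_off())"
```

```text
clock: 12.48
ee_pos: [0.544, 0.2204, 0.0575]
orientation: [-0.0, -0.138, 0.99, -0.0]
wrist_force: [-0.2, -0.0, -0.7]
grip_width: 0.0319
the job is handed in; nothing more can be done
None
```

The job is done and handed in at about 12.5 s on the robot's clock. I pressed the hold-down arm until it snapped over, and it stayed down after I let go. I then took the smaller black lens unit from the tray, carried it over the divider at about 155 mm, and left it held above the seat.

- **Height and level:** the underside of the lens is about 48 mm above the bench, so it hovers about 10 mm over the seat. This comes from the tool height at the grasp. The tool points straight down.
- **Centring:** the lens is within about 1 mm of the seat centre. The tool-based estimate and the camera differed by 1 to 2 mm in y, which matches the stated calibration accuracy.
- **Alignment:** the long side is within about 0.5° of the seat's.
- **Grip and contact:** the gripper reads 31.9 mm on the 32 mm block. The wrist force was below 1 N in the last readings, so nothing was touching.
- **Not re-checked:** I did not re-measure the jar, the dropper bottle or the reel. The planned path stayed clear of all three.

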